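# Slide the hand sanitiser home into its bay and prime the pump

## Task

The freshly filled hand sanitiser has been left out on the desk: push it along the desk top into its open-fronted bay in the wooden desk tidy until it stands against the back of the bay, nozzle facing out. It is tall and narrow, so keep it upright and standing on the desk all the way, without picking it up. Once it is home, prime it by pressing the pump head all the way down and letting it come back up; leave the other things on the desk where they are.

Things in the scene. Friction and masses are not known exactly. Their poses are not given: they have to be found in the camera images.
- sanitizer: Pump bottle of hand sanitiser, light blue below, frosted shoulder, white pump; 0.2 to 0.45 kg, 204 mm tall. Origin on its underside, z up. Its body is a straight block 47 mm deep (x -12 to +35 mm), 66 mm wide (y -33 to +33 mm), 148 mm tall. The nozzle points to -x (its front), reaching x = -36 mm at heights 183 to 203 mm, so it overhangs the front face.
- foot_front (a point): Point low on the middle of the bottle's 66 mm wide front face, 12 mm above the desk; same axes as the bottle. Friction with the desk is about 0.5 to 0.75: a push towards +x tips the bottle if it comes more than about 30 mm up. With a vertical tool the gripper's body would meet the upper bottle or nozzle before the fingers meet the foot; lean it back some 35 degrees so that the fingertips lead.
- pump_top (a point): Centre of the top of the white pump head, 204 mm above the bottle's underside, at x = +12 mm, y = 0 of the bottle, on the middle of the body; the head is about 30 mm by 24 mm. It goes down with the pump. Same axes as the bottle.
- sanitizer_pump (a joint): Stroke of the pump in m: 0 is up, 0.012 is fully down. A spring brings it back to within 2 mm of the top; fully down takes about 9 N.
- bay_home (a point): Where the bottle's origin is when home, on the desk top in the bay of the light wooden desk tidy (fixed to the desk), with the axes of the bottle when home: +x into the bay, -x out of its open front, z up. The bay has no floor. Its back wall, 82 mm high, is at x = +35 mm. Two cheeks 70 mm high leave 74 mm between them (4 mm each side of the bottle) from x = +9 mm to the back.
- bay_mouth (a point): Middle of the bay's open front on the desk top, 8 mm in front of bay_home, same axes. Here the cheeks are flared to a mouth 90 mm wide that narrows to 74 mm over 17 mm. With the bottle home its front face stands 4 mm proud of the mouth. Behind the bay the tidy is a pen box 124 mm wide, to x = +105 mm of this point; the pens in it reach up to about 160 mm.
- mug_1: White mug, 95 mm tall, to be left alone. Origin on its underside.
- glue_stick: Glue stick standing on end, 26 mm across and 90 mm tall, to be left alone. Origin at the centre of its underside.
- stapler: Black desk stapler, 152 x 38 x 51 mm, long along its x, to be left alone. Origin at the centre of its underside.

How it is judged:
By the outcome, as a careful person would: the job done as asked, in the order asked, and still so for the second after the job is handed in, with the robot touching nothing.
It also fails if it takes over 61 s, if anything falls off the work surface, if the arm or the gripper's body presses on something with over 40 N, if the wrist force passes 120 N, or if a joint passes its speed limit or range.

## Robot

A 6-joint arm with a two-finger parallel gripper is mounted at the origin on the work surface; the furniture and walls round the work are solid. World frame = base frame: x ahead of the robot, y to its left, z up, the work surface at z = 0. Lengths are in m, angles in degrees, forces in N, time in s.
With the tool pointing down it reaches from about 0.275 to 0.725 m from the base axis. Payload 5.6 kg.
Tool frame: the origin (TCP) lies on the centre line of the jaws, within the pads' length; the fingertips stand 22 mm ahead of it and the grasp point (between the pads) lies 3 mm ahead of it; z points along the fingers, y is the line along which they close (so a half turn about z gives the same grasp; the last joint's range is limited). The gripper opens to 85 mm and grips with 20 to 120 N. Pads are 22 mm wide; open, the fingers measure 114 mm over their backs; the gripper's body (76 mm by 85 mm) begins 54 mm behind the grasp point. The pads swing forward as they close: fully open they stand 13 mm farther back than shut.
Start: joints at [89.588, 14.616, 6.199, 0, -81.583, -16.306], TCP at [0.158, 0.527, 0.253] pointing down, gripper open.
Joint ranges: [-168.99, 168.99], [-69.2, 112.95], [-62.41, 85.93], [-164.36, 98.24], [-168.68, -3.75], [-174.98, 174.98]. Speed limits (degrees/s): [147.25, 147.25, 180, 180, 180, 180].

## Interface

Orientations are given as [roll, pitch, yaw] about the fixed x, y, z axes, in that order (R = Rz(yaw) Ry(pitch) Rx(roll)).
In Python, from plant import ctrl, optics gives the robot as it stands.
- The arm moves only by the shell command python3 -m handwheel 'ROWS' [FORCE]. ROWS is JSON, a list of rows, each a list of 7 numbers: the turn, a rotation vector about the tool's x, y, z in rad, then the shift along the tool's x, y, z in mm, then the opening, from 0 (shut) to 1 (fully open). A call has 1 to 12 rows; each row is the pose to reach, as a shift and turn from the pose commanded when the call began, along the tool's axes at that moment; what a row does not reach only later rows make up. A row lasts 1/8 s, in which the tool goes at most 62.5 mm and 10.7 degrees, less where a joint would pass 70% of its speed; a pose out of reach is approached as far as the arm can. A call with a gripper value outside its range is refused whole. The fingers move at their own pace and stop on an object; FORCE is the grip in N (left out, the last holds). Time passes only in rows, so rows that repeat a pose let the fingers close. It gives the time, the measured TCP pose, the force, the opening and the grip force at its end, in the units of the state.
- ctrl.state(): the state, without advancing time (a new reading comes with each control period).
- optics.read_camera(name): name is "scene" or "top" or "wrist"; returns (picture, depth): 480x640x3 uint8, blue, green, red; 480x640 float32, m along the optical axis (not along the pixel's ray), 0 where there is no reading.
- optics.camera_params(name): a dict with "camera_matrix" (3x3 intrinsics, pixels), "R" (3x3) and "t" (3): a world point X has camera coordinates R X + t; the wrist camera has in their place "tool_from_camera" (4x4, takes a point from camera to tool coordinates, whose origin is the TCP and whose axes are the flange's). Camera axes: x right, y down, z forward; pixel columns grow to the right and rows downward; lengths in m; the calibration is good to about 2 mm. A picture is of the moment at which its call begins: read the wrist's pose just before it. camera_params takes no time and is no camera call.
- ctrl.job_done(): hands the job in; it is judged then, once.
The state is a dict: "clock": time; "qpos": joint angles; "qvel": joint speeds; "effort": joint torques, N m; "tcp_pos": TCP position; "eef_rot": TCP orientation; "contact_force": force on the tool from outside, world axes, zero at the start; "wrist_torque": the same for the moment, N m; "finger_gap": finger opening in m; "gripper_force": force on a finger pad.
Only numpy, scipy, OpenCV 4.12 (cv2) and the standard library are available. Lean on these libraries where they do the work, as an engineer would, in place of code of your own. Each camera call takes 0.05 s, during which the arm holds its last target. There are 200 camera calls.

## Working session

There is one attempt and no reset: what is moved stays moved. The work goes in short steps, Python scripts to look and compute and a shell command to move; the robot and the scene stay as the last step left them, time stands still between calls to the robot, and variables do not carry over. Pictures are saved under pics/ and viewed, at most 10 in all, crops included, and the job is handed in when it is done.

```bash
mkdir -p pics; ls; python3 - <<'E'
from plant import ctrl, optics
import cv2,numpy as np
print(ctrl.state())
for n in ("scene","top"):
    p,d=optics.read_camera(n); cv2.imwrite(f"pics/{n}0.png",p); np.savez(f"{n}0.npz",p=p,d=d)
    print(n,optics.camera_params(n))
print(optics.camera_params("wrist"))
E
```

```text
pics
{'clock': 0.0, 'qpos': array([ 8.95864293e+01,  1.46532992e+01,  6.13159853e+00, -2.51782163e-02,
       -8.15836624e+01, -1.63053428e+01]), 'qvel': array([ 0.13731999, -0.0107933 ,  0.0034033 ,  0.08721953, -0.02467641,
        0.01560751]), 'effort': array([ 9.15698474e-04, -3.86621797e+01,  2.37940764e+01,  5.36508054e+00,
       -6.12101183e-03,  7.98946189e-06]), 'tcp_pos': array([0.15805539, 0.52633367, 0.25240521]), 'eef_rot': array([ 1.79891883e+02, -5.68282062e-03, -1.67226163e+01]), 'contact_force': array([-0.93122448, -0.40363342, -0.7231119 ]), 'wrist_torque': array([ 0.01815852, -0.00375736, -0.02484399]), 'gripper_force': 0.0, 'finger_gap': 0.08543868805803723}
scene {'camera_matrix': array([[519.62732941,   0.        , 318.33267281],
       [  0.        , 519.62732941, 246.78282283],
       [  0.        ,   0.        ,   1.        ]]), 'R': array([[ 0.01024075, -0.99993938, -0.00404533],
       [-0.71583218, -0.00450625, -0.69825782],
       [ 0.69819727,  0.01004646, -0.71583493]]), 't': array([-0.04057141,  0.39840964,  0.96881377])}
top {'camera_matrix': array(
[... 187 characters left out ...]
  0.02380493],
       [-0.99856078, -0.02619467, -0.04679959],
       [ 0.04739514, -0.02259595, -0.99862061]]), 't': array([-0.04826462,  0.43290895,  1.15345299])}
{'camera_matrix': array([[391.59114941,   0.        , 321.03182395],
       [  0.        , 391.59114941, 235.117542  ],
       [  0.        ,   0.        ,   1.        ]]), 'tool_from_camera': array([[-8.32814414e-04, -9.59604358e-01, -2.81351706e-01,
         7.07643798e-02],
       [ 9.99999501e-01, -9.54372933e-04,  2.95027273e-04,
        -4.53130401e-05],
       [-5.51623910e-04, -2.81351320e-01,  9.59604674e-01,
        -1.20678704e-01],
       [ 0.00000000e+00,  0.00000000e+00,  0.00000000e+00,
         1.00000000e+00]])}
```

View pics/scene0.png

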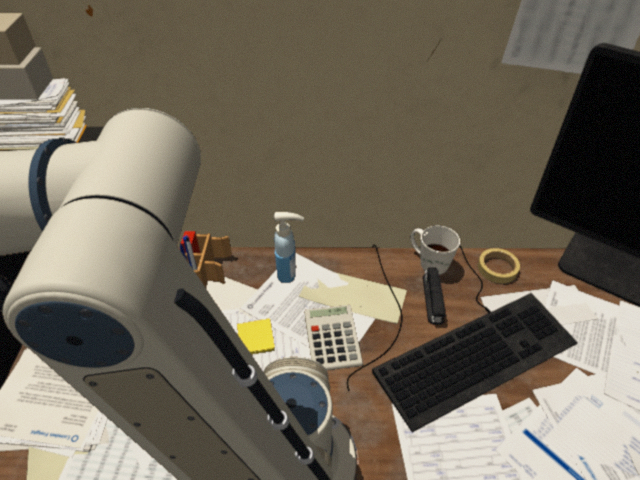

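View pics/top0.png

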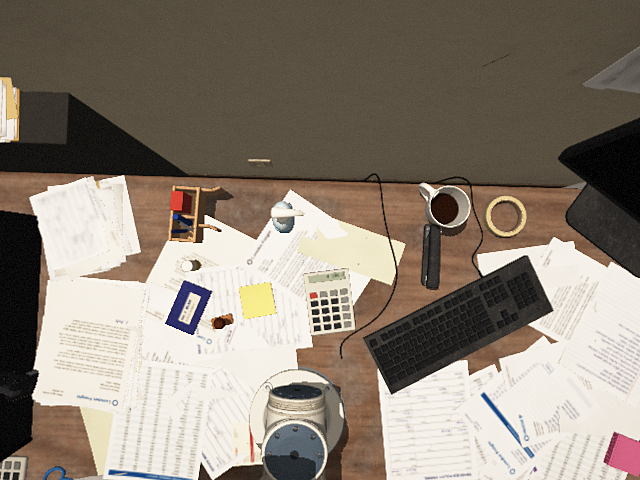

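The scene picture shows the bottle at about (286,250), and the tidy partly hidden at (210,255). In the top picture the bottle is at (284,216) with its nozzle to the right. The tidy is at (188,215) with its mouth also to the right, towards -y. The glue stick is near (190,265), the mug at (445,206) and the stapler at (430,256).

```bash
cat > h.py <<'E'
import numpy as np,cv2
from plant import ctrl,optics
from scipy.spatial.transform import Rotation as Rn
def cloud(name,p,d,st=None):
    c=optics.camera_params(name);K=c["camera_matrix"]
    v,u=np.indices(d.shape);m=d>0
    X=np.stack([(u-K[0,2])/K[0,0]*d,(v-K[1,2])/K[1,1]*d,d],-1)
    if name=="wrist":
        T=c["tool_from_camera"];X=X@T[:3,:3].T+T[:3,3]
        X=X@Rn.from_euler("xyz",st["eef_rot"],degrees=True).as_matrix().T+st["tcp_pos"]
    else: X=(X-c["t"])@c["R"]
    X[~m]=np.nan
    return X
def hmap(X,p,x0,x1,y0,y1,s=1000,zmax=.4):
    # top-down plot: rows = x decreasing, cols = y decreasing, px=1mm
    H=np.zeros((int((x1-x0)*s),int((y1-y0)*s),3),np.uint8)
    q=X.reshape(-1,3);c=p.reshape(-1,3);o=np.argsort(q[:,2]);q=q[o];c=c[o]
    m=(q[:,0]>x0)&(q[:,0]<x1)&(q[:,1]>y0)&(q[:,1]<y1)&(q[:,2]<zmax)
    H[((x1-q[m,0])*s-.01).astype(int),((y1-q[m,1])*s-.01).astype(int)]=c[m]
    return H
def rep(q,n):
    q=q[~np.isnan(q[:,0])]
    if len(q)<5: print(n,len(q));return
    print(n,len(q),"min",np.percentile(q,2,0).round(3),"max",np.percentile(q,98,0).round(3),"rect",[np.round(a,3) for a in cv2.minAreaRect((q[:,:2]*1000).astype(np.float32))])
E
python3 - <<'E'
from h import *
for n in("top","scene"):
    f=np.load(n+"0.npz");X=cloud(n,f["p"],f["d"]);q=X.reshape(-1,3)
    print(n)
    def box(x0,x1,y0,y1,z0,z1): return q[(q[:,0]>x0)&(q[:,0]<x1)&(q[:,1]>y0)&(q[:,1]<y1)&(q[:,2]>z0)&(q[:,2]<z1)]
    if n=="top":
        for nm,(v,u) in dict(bottle=(216,284),pump=(212,285),noz=(212,298),tidyc=(188,210),tidyc2=(230,208),tidyback=(215,172),tidytop=(190,195),glue=(265,190),mug=(190,445),stap=(256,430),brown=(321,222),blue=(305,188),edge=(178,300)).items(): print(nm,X[v,u].round(3))
    for a,b in((.01,.03),(.03,.06),(.06,.09),(.09,.14),(.14,.15),(.155,.18),(.182,.21)): rep(box(.4,.65,-.02,.12,a,b),("bottle",a,b))
    for a,b in((.02,.06),(.06,.075),(.075,.085),(.085,.2)): rep(box(.4,.65,.12,.4,a,b),("tidy",a,b))
    print("desk",np.nanmedian(box(.2,.4,-.1,.2,-.02,.02),0))
E
```

```text
top
bottle [0.455 0.034 0.198]
pump [0.462 0.032 0.204]
noz [0.464 0.006 0.196]
tidyc [0.524 0.208 0.07 ]
tidyc2 [ 0.432  0.224 -0.003]
tidyback [0.46  0.288 0.08 ]
tidytop [0.519 0.243 0.065]
glue [0.35  0.242 0.091]
mug [ 0.536 -0.328  0.059]
stap [ 0.383 -0.299  0.043]
brown [0.226 0.172 0.066]
blue [0.255 0.26  0.019]
edge [ 0.663  0.017 -0.638]
('bottle', 0.01, 0.03) 9 min [0.431 0.02  0.01 ] max [0.527 0.051 0.027] rect [array([478.845,  33.645]), array([ 18.571, 100.17 ]), np.float64(80.393)]
('bottle', 0.03, 0.06) 15 min [0.43  0.018 0.032] max [0.482 0.045 0.06 ] rect [array([458.943,  26.158]), array([21.34 , 65.638]), np.float64(74.417)]
('bottle', 0.06, 0.09) 34 min [0.43  0.017 0.061] max [0.492 0.052 0.088] rect [array([458.194,  28.89 ]), array([29.143, 66.89 ]), np.float64(67.599)]
('bottle', 0.09, 0.14) 179 min [0.432 0.02  0.091] max [0.492 0.062 0.14 ] rect [array([462.452,  40.929]), array([63.02 , 43.786]), np.float64(1.164)]
('bottle', 0.14, 0.15) 105 min [0.438 0.026 0.14 ] max [0.489 0.057 0.148] rect [array([462.47 ,  43.405]), array([52.277, 35.593]), np.flo
[... 2006 characters left out ...]
]), array([64.527, 20.11 ]), np.float64(89.921)]
('tidy', 0.02, 0.06) 668 min [0.407 0.189 0.021] max [0.524 0.265 0.059] rect [array([464.686, 233.834]), array([ 88.255, 129.462]), np.float64(87.366)]
('tidy', 0.06, 0.075) 384 min [0.402 0.191 0.06 ] max [0.524 0.276 0.075] rect [array([464.582, 236.781]), array([ 94.953, 129.047]), np.float64(87.181)]
('tidy', 0.075, 0.085) 251 min [0.402 0.231 0.075] max [0.523 0.282 0.085] rect [array([463.221, 258.579]), array([ 53.039, 124.133]), np.float64(88.226)]
('tidy', 0.085, 0.2) 324 min [0.417 0.255 0.087] max [0.508 0.287 0.147] rect [array([462.789, 272.266]), array([95.568, 29.85 ]), np.float64(5.705)]
desk [0.29801557 0.0446148  0.00318526]
```

```bash
cat > plan.py <<'E'
# plan.py x y z yaw lean : tool z leaned towards bay direction; tool x = away from bay. prints turn & shift from the present pose
import sys;from h import *
def target(yaw,lean):  # yaw = bay/bottle +x heading, lean deg
    h=np.array([np.cos(np.radians(yaw)),np.sin(np.radians(yaw)),0]);k=np.array([0,0,1.]);l=np.radians(lean)
    z=np.sin(l)*h-np.cos(l)*k; x=-(np.cos(l)*h+np.sin(l)*k)
    return np.stack([x,np.cross(z,x),z],1)
if __name__=="__main__":
    a=list(map(float,sys.argv[1:])); s=ctrl.state()
    R=Rn.from_euler("xyz",s["eef_rot"],degrees=True).as_matrix()
    rv=Rn.from_matrix(R.T@target(a[3],a[4])).as_rotvec()
    print("t",s["clock"],"tcp",s["tcp_pos"].round(4),"rot",s["eef_rot"].round(2),"F",s["contact_force"].round(1))
    print("turn",rv.round(4),np.degrees(np.linalg.norm(rv)).round(1),"deg  shift mm",(R.T@(np.array(a[:3])-s["tcp_pos"])*1000).round(1))
E
python3 plan.py .36 .10 .36 90 0
```

```text
t 0.1 tcp [0.158  0.5264 0.2525] rot [179.91  -0.   -16.72] F [-0.1 -0.3 -0.5]
turn [ 1.400e-03 -1.100e-03  1.279e+00] 73.3 deg  shift mm [ 316.1  350.4 -106.9]
```

```bash
python3 -m handwheel '[[0,0,1.279,316,350,-107,1],[0,0,1.279,316,350,-107,1],[0,0,1.279,316,350,-107,1],[0,0,1.279,316,350,-107,1],[0,0,1.279,316,350,-107,1],[0,0,1.279,316,350,-107,1],[0,0,1.279,316,350,-107,1],[0,0,1.279,316,350,-107,1],[0,0,1.279,316,350,-107,0.5],[0,0,1.279,316,350,-107,0.5],[0,0,1.279,316,350,-107,0.5],[0,0,1.279,316,350,-107,0.5]]' 20
python3 - <<'E'
from h import *
s=ctrl.state(); print(s["clock"],s["qpos"].round(1),s["finger_gap"])
p,d=optics.read_camera("wrist");cv2.imwrite("pics/w1.png",p);X=cloud("wrist",p,d,s);np.savez("w1.npz",p=p,d=d,X=X)
H=hmap(X,p,.3,.6,-.05,.35);cv2.imwrite("pics/h1.png",cv2.resize(H,None,fx=2,fy=2,interpolation=0))
q=X.reshape(-1,3)
def box(x0,x1,y0,y1,z0,z1): return q[(q[:,0]>x0)&(q[:,0]<x1)&(q[:,1]>y0)&(q[:,1]<y1)&(q[:,2]>z0)&(q[:,2]<z1)]
for a,b in((.01,.03),(.03,.06),(.06,.09),(.09,.14),(.14,.15),(.155,.18),(.182,.21)): rep(box(.4,.65,-.02,.12,a,b),("bottle",a,b))
for a,b in((.02,.06),(.06,.075),(.075,.085),(.085,.2)): rep(box(.4,.65,.12,.4,a,b),("tidy",a,b))
print("desk",np.nanmedian(box(.2,.4,-.1,.2,-.02,.02),0))
E
```

```text
clock: 1.6
tcp_pos: [0.3598, 0.1014, 0.36]
eef_rot: [180.0, -0.0, -89.9]
contact_force: [-0.3, 0.1, -0.3]
finger_gap: 0.0427
gripper_force: 0.0
1.6 [ 40.1  -6.5  -1.5  -0.  -95.  -40. ] 0.04267306059616524Traceback (most recent call last):
  File "<stdin>", line 4, in <module>
  File "h.py", line 19, in hmap
    H[((x1-q[m,0])*s-.01).astype(int),((y1-q[m,1])*s-.01).astype(int)]=c[m]
    ~^^^^^^^^^^^^^^^^^^^^^^^^^^^^^^^^^^^^^^^^^^^^^^^^^^^^^^^^^^^^^^^^^
IndexError: index 399 is out of bounds for axis 1 with size 399
```

View pics/w1.png

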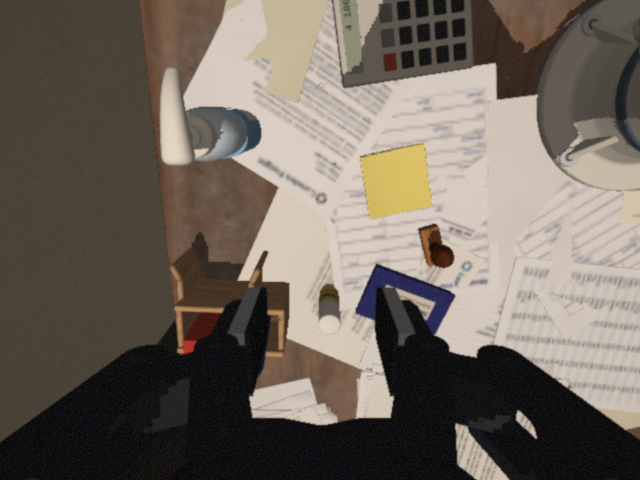

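The wrist view shows the bottle at (215,132) with its nozzle up, at (172,100). The tidy mouth opens upwards between the cheek tips at (185,265) and (260,265). The glue stick is at (330,310).

```bash
sed -i 's/H=np.zeros((int((x1-x0)\*s),int((y1-y0)\*s),3)/H=np.zeros((int((x1-x0)*s)+2,int((y1-y0)*s)+2,3)/' h.py
python3 - <<'E'
from h import *
f=np.load("w1.npz");p=f["p"];X=f["X"]
zc=cv2.applyColorMap(np.nan_to_num(np.clip(X[...,2],0,.21)/.21*255).astype(np.uint8),cv2.COLORMAP_JET)
H=hmap(X,zc,.37,.57,-.03,.32,zmax=.23);cv2.imwrite("pics/h1.png",cv2.resize(H,None,fx=2,fy=2,interpolation=0))
q=X.reshape(-1,3)
def box(x0,x1,y0,y1,z0,z1): return q[(q[:,0]>x0)&(q[:,0]<x1)&(q[:,1]>y0)&(q[:,1]<y1)&(q[:,2]>z0)&(q[:,2]<z1)]
for a,b in((.02,.06),(.06,.09),(.09,.14),(.14,.15),(.155,.18),(.182,.21)): rep(box(.4,.65,-.02,.12,a,b),("bottle",a,b))
for a,b in((.02,.06),(.06,.072),(.075,.085)): rep(box(.38,.65,.14,.27,a,b),("tidy",a,b))
# cheek edges on slices of y, and tidy's front wall line
for y in np.arange(.19,.24,.005):
    b=box(.38,.56,y,y+.005,.055,.076); xs=np.sort(b[:,0])
    lo=xs[xs<.465];hi=xs[xs>.465]
    print(y.round(3),len(lo),len(hi),[np.percentile(v,[3,97]).round(4) for v in(lo,hi) if len(v)>3])
print("desk",np.nanmedian(box(.2,.4,-.1,.2,-.02,.02),0))
E
```

```text
('bottle', 0.02, 0.06) 239 min [0.429 0.018 0.022] max [0.465 0.06  0.059] rect [array([443.348,  32.179]), array([26.591, 53.68 ]), np.float64(35.106)]
('bottle', 0.06, 0.09) 252 min [0.429 0.018 0.061] max [0.471 0.06  0.089] rect [array([446.307,  31.911]), array([30.447, 56.771]), np.float64(37.582)]
('bottle', 0.09, 0.14) 1177 min [0.43  0.02  0.092] max [0.47  0.064 0.14 ] rect [array([455.361,  41.283]), array([52.699, 48.421]), np.float64(3.569)]
('bottle', 0.14, 0.15) 702 min [0.436 0.024 0.14 ] max [0.466 0.061 0.149] rect [array([451.483,  41.474]), array([34.227, 39.311]), np.float64(5.594)]
('bottle', 0.155, 0.18) 808 min [0.445 0.027 0.156] max [0.462 0.057 0.171] rect [array([453.279,  41.503]), array([16.891, 32.713]), np.float64(6.003)]
('bottle', 0.182, 0.21) 2484 min [ 0.451 -0.002  0.191] max [0.469 0.059 0.205] rect [array([463.399,  28.055]), array([22.264, 66.242]), np.float64(5.291)]
('tidy', 0.02, 0.06) 2069 min [0.401 0.187 0.021] max [0.524 0.268 0.059] rect [array([463.576, 227.687]), array([127.011,  84.463]), np.float64(0.071)]
('tidy', 0.06, 0.072) 972 min [0.401 0.188 0.06 ] max [0.525 0.264 0.072] rect [array([464.368, 227.604]), array([128.491,  84.297]), np.float64(0.257)]
('tidy', 0.075, 0.085) 900 min [0.401 0.23  0.075] max [0.523 0.268 0.084] rect [array([462.649, 251.582]), array([ 41.155, 123.743]), np.float64(87.312)]
0.19 54 48 [array([0.4272, 0.4344]), array([0.5196, 0.5272])]
0.195 32 52 [array([0.4281, 0.4372]), array([0.5174, 0.5241])]
0.2 28 44 [array([0.4313, 0.4396]), array([0.516 , 0.5224])]
0.205 24 38 [array([0.4346, 0.4409]), array([0.5157, 0.5215])]
0.21 21 41 [array([0.4348, 0.441 ]), array([0.5159, 0.522 ])]
0.215 3 39 [array([0.5161, 0.5227])]
0.22 0 41 [array([0.5162, 0.5226])]
0.225 0 97 [array([0.5014, 0.5221])]
0.23 152 317 [array([0.4025, 0.464 ]), array([0.4668, 0.5133])]
0.235 33 0 [array([0.4001, 0.4132])]
desk [0.29794795 0.04874626 0.00218318]
```

View pics/h1.png

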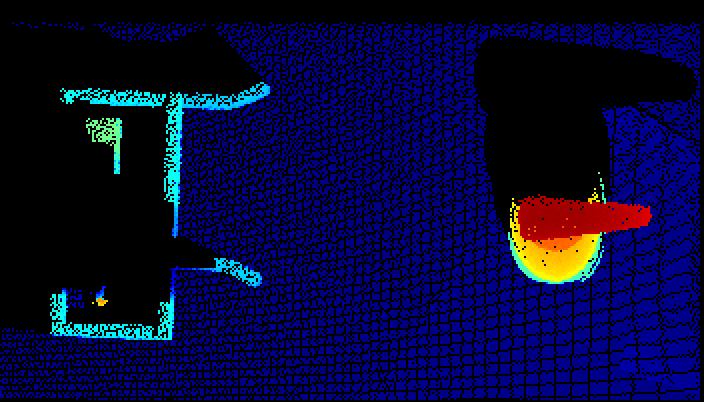

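The height map (2 px per mm) shows that the bay is not centred on the tidy. The cheeks' inner faces are at x≈0.441 and 0.516, and the back wall is at y≈0.231. I'll refine the bottle yaw and the fingertip length from the same data.

```bash
python3 - <<'E'
from h import *
f=np.load("w1.npz");X=f["X"].reshape(-1,3)
for n,Q in(("w",X),("top",cloud("top",*[np.load("top0.npz")[k] for k in"pd"]).reshape(-1,3))):
    q=Q[(Q[:,2]>.185)&(Q[:,2]<.21)&(abs(Q[:,0]-.46)<.05)&(abs(Q[:,1]-.03)<.06)]
    m=[]
    for y in np.arange(-.004,.06,.006):
        b=q[(q[:,1]>=y)&(q[:,1]<y+.006),0]
        if len(b)>6: m.append((y+.003,(np.percentile(b,4)+np.percentile(b,96))/2,np.ptp(b)))
    m=np.array(m);k=np.polyfit(m[:,0],m[:,1],1);print(n,(m*1000).round(1).tolist(),"yaw",90-np.degrees(np.arctan(k[0])),"x at .043",np.polyval(k,.043))
w=X[(X[:,2]>.09)&(X[:,2]<.14)&(abs(X[:,0]-.46)<.06)&(abs(X[:,1]-.04)<.04)]
for y in np.arange(.016,.068,.004):
    b=w[(w[:,1]>=y)&(w[:,1]<y+.004),0]
    if len(b):print(y.round(3),b.min().round(4),end="; ")
# back wall front edge
t=X[(X[:,2]>.074)&(X[:,2]<.086)&(X[:,1]<.27)&(X[:,1]>.2)]
e=[]
for x in np.arange(.405,.52,.01):
    b=t[(t[:,0]>=x)&(t[:,0]<x+.01),1]
    if len(b)>5:e.append((x+.005,np.percentile(b,3)))
e=np.array(e);k=np.polyfit(e[:,0],e[:,1],1);print("\nwall",(e*1000).round(1).tolist(),"heading",90+np.degrees(np.arctan(k[0])),"y at .479",np.polyval(k,.479))
# fingers in tool coords
c=optics.camera_params("wrist");s={"tcp_pos":np.zeros(3),"eef_rot":[0,0,0]}
T=cloud("wrist",f["p"],f["d"],s).reshape(-1,3);T=T[(T[:,2]<.08)&(T[:,2]>-.08)]
for z in range(-40,40,5):
    b=T[(T[:,2]*1000>=z)&(T[:,2]*1000<z+5)]
    if len(b)>5:print(z,len(b),(np.percentile(b[:,:2],[2,98],0)*1000).round(1).tolist(),(b[b[:,1]>0,1].min()*1000).round(1) if (b[:,1]>0).any() else "")
print(T[:,2].max())
E
```

```text
w [[-1.0, 461.5, 11.2], [5.0, 461.4, 12.1], [11.0, 461.3, 13.5], [17.0, 461.0, 14.6], [23.0, 460.8, 15.5], [29.0, 460.6, 16.7], [35.0, 460.4, 18.2], [41.0, 460.6, 19.9], [47.0, 460.5, 21.6], [53.0, 460.2, 22.5], [59.0, 460.2, 20.4]] yaw 91.31252731331838 x at .043 0.46044095951056446
top [[-1.0, 462.5, 8.4], [5.0, 463.1, 10.6], [11.0, 462.9, 12.0], [17.0, 462.4, 14.3], [23.0, 462.1, 14.2], [29.0, 463.0, 16.3], [35.0, 462.7, 16.1], [41.0, 461.7, 17.9], [47.0, 462.5, 20.2], [53.0, 462.1, 20.1], [59.0, 462.4, 18.1]] yaw 90.589715194896 x at .043 0.4623644706215363
0.016 0.4415; 0.02 0.4345; 0.024 0.4301; 0.028 0.4297; 0.032 0.4295; 0.036 0.4292; 0.04 0.4289; 0.044 0.4289; 0.048 0.4296; 0.052 0.4308; 0.056 0.4332; 0.06 0.4371; 0.064 0.4458; 
wall [[410.0, 233.9], [420.0, 233.5], [470.0, 231.1], [480.0, 230.9], [490.0, 230.4], [500.0, 230.1], [510.0, 229.5], [520.0, 229.4]] heading 87.58050439090354 y at .479 0.2309422748009941
-40 7263 [[-10.8, -53.0], [12.2, 54.7]] 20.6
-35 5627 [[-10.6, -51.6], [13.3, 53.4]] 20.9
-30 2197 [[6.1, -50.2], [13.5, 51.3]] 22.4
-25 922 [[3.1, -42.1], [13.4, 43.3]] 23.5
-20 1423 [[-10.5, -26.4], [11.5, 28.3]] 21.9
-15 773 [[-10.2, -30.2], [11.3, 30.8]] 21.8
-10 885 [[-10.1, -33.3], [11.1, 35.0]] 21.9
-5 815 [[-10.2, -33.5], [11.1, 35.1]] 21.9
0 705 [[-10.2, -33.3], [11.1, 35.0]] 22.0
5 631 [[-10.2, -33.2], [11.1, 34.6]] 22.0
10 516 [[-9.9, -32.0], [11.1, 33.8]] 22.0
15 226 [[-10.2, -25.5], [10.7, 27.3]] 22.0
20 7 [[-7.8, -20.7], [5.5, 17.2]] 22.3
0.020598533001946473
```

```bash
python3 plan.py .463 -.06 .26 91 35
```

```text
t 1.65 tcp [0.3599 0.1013 0.3601] rot [ 1.7998e+02 -1.0000e-02 -8.9900e+01] F [ 0.3  0.3 -0.8]
turn [-0.0045 -0.611  -0.0153] 35.0 deg  shift mm [ 161.5 -102.9  100.1]
```

```bash
python3 -m handwheel '[[0,-0.15,0,160,-50,0,0.5],[0,-0.3,0,160,-50,0,0.5],[0,-0.45,0,160,-50,0,0.5],[0,-0.611,-0.015,160,-103,100,0.5],[0,-0.611,-0.015,160,-103,100,0.5],[0,-0.611,-0.015,160,-103,100,0.5],[0,-0.611,-0.015,160,-103,100,0.5],[0,-0.611,-0.015,160,-103,100,0.5],[0,-0.611,-0.015,160,-103,100,0.5]]'
python3 - <<'E'
from h import *
print(ctrl.state()["qpos"].round(1))
p,d=optics.read_camera("scene");cv2.imwrite("pics/s2.png",p)
E
python3 plan.py .461 -.055 .03 91 35
```

```text
clock: 2.78
tcp_pos: [0.4631, -0.0585, 0.2625]
eef_rot: [-179.4, 34.9, -88.7]
contact_force: [-0.8, 0.1, -0.4]
finger_gap: 0.043
gripper_force: 0.0
[-14.6  13.2   9.1 -33.8 -95.   15.3]
t 2.825 tcp [ 0.463  -0.0586  0.2621] rot [-179.43   34.93  -88.77] F [-0.1  0.  -1.3]
turn [-0.0077 -0.0012  0.0033] 0.5 deg  shift mm [130.    3.9 192.4]
```

View pics/s2.png

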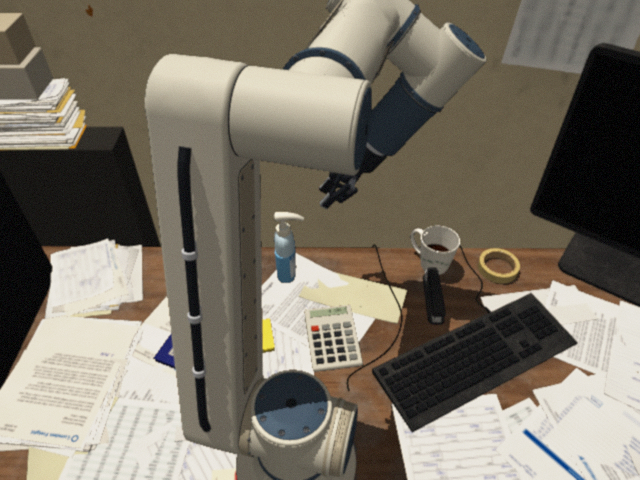

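The arm is leaning with its fingertips towards the bottle at (285,250), and the wrist is clear of the mug at (437,245). Descending.

```bash
python3 -m handwheel '[[-0.008,0,0.003,119,4,176,0.5],[-0.008,0,0.003,119,4,176,0.5],[-0.008,0,0.003,119,4,176,0.5],[-0.008,0,0.003,119,4,176,0.5],[-0.008,0,0.003,119,4,176,0.5],[-0.008,0,0.003,125,4,184,0.5],[-0.008,0,0.003,130,4,192,0.5],[-0.008,0,0.003,130,4,192,0.5]]'; python3 plan.py .461 -.02 .0285 91 35
```

```text
clock: 3.82
tcp_pos: [0.46, -0.0556, 0.0284]
eef_rot: [179.7, 35.0, -89.2]
contact_force: [-0.4, -1.0, -0.5]
finger_gap: 0.0428
gripper_force: 0.0
t 3.825 tcp [ 0.46   -0.0556  0.0284] rot [179.72  35.02 -89.23] F [-0.4 -1.  -0.5]
turn [ 0.0025  0.0003 -0.0033] 0.2 deg  shift mm [-29.2  -1.5  20.3]
```

```bash
python3 -m handwheel '[[0,0,0,-12.3,-0.7,8.6,0.5],[0,0,0,-24.6,-1.5,17.2,0.5],[0,0,0,-32.8,-1.5,23,0.5],[0,0,0,-36,-1.5,25.2,0.5],[0,0,0,-39.4,-1.5,27.5,0.5],[0,0,0,-42.6,-1.5,29.8,0.5],[0,0,0,-45.9,-1.5,32.1,0.5],[0,0,0,-45.9,-1.5,32.1,0.5]]'; python3 - <<'E'
from h import *
s=ctrl.state();p,d=optics.read_camera("wrist");cv2.imwrite("pics/w3.png",p)
print(s["contact_force"],s["wrist_torque"])
p,d=optics.read_camera("scene");X=cloud("scene",p,d).reshape(-1,3)
b=X[(X[:,2]>.185)&(X[:,2]<.21)&(abs(X[:,0]-.46)<.05)&(abs(X[:,1]-.03)<.06)];rep(b,"pump")
E
```

```text
clock: 4.82
tcp_pos: [0.4607, 0.0004, 0.0285]
eef_rot: [179.7, 35.0, -89.2]
contact_force: [1.0, 0.6, 0.8]
finger_gap: 0.0426
gripper_force: 0.0
[0.96611891 0.58302765 0.77506873] [-1.73726717 -0.05182392  0.01030421]
pump 219 min [ 0.449 -0.     0.189] max [0.467 0.061 0.206] rect [array([459.825,  29.648]), array([18.508, 64.289]), np.float64(8.603)]
```

```bash
python3 -m handwheel '[[0,0,0,-1.6,0,1.15,0.5],[0,0,0,-3.3,0,2.3,0.5],[0,0,0,-4.9,0,3.4,0.5],[0,0,0,-6.6,0,4.6,0.5],[0,0,0,-8.2,0,5.7,0.5]]'; python3 - <<'E'
from h import *
s=ctrl.state()
print(s["contact_force"],s["wrist_torque"])
p,d=optics.read_camera("scene");cv2.imwrite("pics/s3.png",p[180:330,170:430]);X=cloud("scene",p,d).reshape(-1,3)
b=X[(X[:,2]>.185)&(X[:,2]<.21)&(abs(X[:,0]-.46)<.05)&(abs(X[:,1]-.03)<.06)];rep(b,"pump")
E
```

```text
clock: 5.55
tcp_pos: [0.4605, 0.0104, 0.0285]
eef_rot: [179.7, 35.0, -89.2]
contact_force: [-0.0, -1.9, -0.8]
finger_gap: 0.0425
gripper_force: 1.0
[-0.01344123 -1.87341202 -0.84297528] [-2.42012158 -0.08643042 -0.00491893]
pump 220 min [0.45  0.009 0.187] max [0.466 0.07  0.205] rect [array([458.709,  39.393]), array([19.402, 65.945]), np.float64(1.216)]
```

```bash
python3 plan.py .469 .082 .0285 89 35;
```

```text
t 5.6 tcp [0.4605 0.0107 0.0285] rot [179.72  35.02 -89.23] F [ 0.  -1.4 -1.4]
turn [0.0226 0.0003 0.0254] 1.9 deg  shift mm [-58.3  -9.7  40.8]
```

```bash
python3 -m handwheel '[[0.002,0,0.002,-4.9,-0.8,3.4,0.5],[0.004,0,0.004,-9.7,-1.6,6.8,0.5],[0.006,0,0.006,-14.6,-2.4,10.2,0.5],[0.008,0,0.008,-19.4,-3.2,13.6,0.5],[0.010,0,0.010,-24.3,-4,17,0.5],[0.012,0,0.012,-29.2,-4.8,20.4,0.5],[0.014,0,0.015,-34,-5.7,23.8,0.5],[0.015,0,0.017,-38.9,-6.5,27.2,0.5],[0.017,0,0.019,-43.7,-7.3,30.6,0.5],[0.019,0,0.021,-48.6,-8.1,34,0.5],[0.021,0,0.023,-53.4,-8.9,37.4,0.5],[0.023,0,0.025,-58.3,-9.7,40.8,0.5]]'; cat > look.py <<'E'
from h import *
s=ctrl.state();print(s["clock"],s["tcp_pos"].round(4),s["contact_force"].round(1))
for n in("top","scene"):
    p,d=optics.read_camera(n);cv2.imwrite(f"pics/{n}_{s['clock']:.2f}.png",p);X=cloud(n,p,d).reshape(-1,3)
    for a,b,l in((.186,.212,"pump"),(.09,.147,"body"),(.02,.05,"foot")):
        q=X[(X[:,2]>a)&(X[:,2]<b)&(X[:,0]>.41)&(X[:,0]<.515)&(X[:,1]>s["tcp_pos"][1]-.03)&(X[:,1]<s["tcp_pos"][1]+.08)]
        rep(q,n+l)
        if l=="pump":
            k=np.polyfit(q[:,1],q[:,0],1);print("yaw",90-np.degrees(np.arctan(k[0])).round(1),"zmax",np.percentile(q[:,2],98).round(4))
E
python3 look.py;python3 plan.py .4755 .140 .0285 87.5 35
```

```text
clock: 7.1
tcp_pos: [0.4691, 0.082, 0.0285]
eef_rot: [-180.0, 35.0, -91.0]
contact_force: [-0.4, -2.3, 0.2]
finger_gap: 0.0429
gripper_force: 1.1
7.1 [0.4691 0.082  0.0285] [-0.4 -2.3  0.2]
toppump 276 min [0.462 0.081 0.19 ] max [0.482 0.141 0.206] rect [array([472.971, 110.498]), array([20.148, 63.179]), np.float64(2.266)]
yaw 89.6 zmax 0.2057
topbody 310 min [0.441 0.102 0.091] max [0.501 0.141 0.146] rect [array([471.961, 122.136]), array([62.4 , 43.58]), np.float64(1.418)]
topfoot 38 min [0.44  0.094 0.022] max [0.499 0.126 0.049] rect [array([467.82 , 101.788]), array([25.814, 71.131]), np.float64(67.243)]
scenepump 195 min [0.46  0.082 0.188] max [0.478 0.137 0.205] rect [array([470.999, 109.265]), array([23.099, 57.297]), np.float64(1.815)]
yaw 91.2 zmax 0.2052
scenebody 466 min [0.438 0.053 0.091] max [0.487 0.138 0.146] rect [array([457.656,  92.301]), array([91.608, 73.764]), np.float64(79.757)]
scenefoot 301 min [0.432 0.075 0.021] max [0.494 0.142 0.049] rect [array([461.511,  92.262]), array([91.052, 72.073]), np.float64(73.655)]
t 7.2 tcp [0.4691 0.0824 0.0286] rot [-179.95   35.04  -90.96] F [ 0.6 -1.1  1.1]
turn [0.0145 0.0008 0.0221] 1.5 deg  shift mm [-47.2  -5.4  33.2]
```

```bash
python3 -m handwheel '[[0.001,0,0.002,-4.7,-0.6,3.3,0.5],[0.003,0,0.004,-9.4,-1.2,6.6,0.5],[0.004,0,0.006,-14.2,-1.8,10,0.5],[0.006,0,0.009,-18.9,-2.4,13.3,0.5],[0.007,0,0.011,-23.6,-3,16.6,0.5],[0.009,0,0.013,-28.3,-3.6,19.9,0.5],[0.010,0,0.015,-33,-4.2,23.2,0.5],[0.012,0,0.018,-37.8,-4.6,26.5,0.5],[0.013,0,0.02,-42.5,-5,29.9,0.5],[0.0145,0,0.022,-47.2,-5.4,33.2,0.5]]'; python3 look.py;python3 plan.py .4772 .160 .0285 87.5 35
```

```text
clock: 8.45
tcp_pos: [0.4756, 0.1395, 0.0285]
eef_rot: [-180.0, 35.0, -92.5]
contact_force: [-1.0, -2.9, 2.6]
finger_gap: 0.0427
gripper_force: 1.7
8.45 [0.4756 0.1395 0.0285] [-1.  -2.9  2.6]
toppump 260 min [0.471 0.145 0.194] max [0.49  0.197 0.206] rect [array([480.729, 172.327]), array([20.399, 55.59 ]), np.float64(0.559)]
yaw 87.4 zmax 0.2056
topbody 288 min [0.448 0.161 0.093] max [0.509 0.197 0.147] rect [array([479.234, 178.703]), array([39.294, 63.776]), np.float64(82.534)]
topfoot 14 min [0.429 0.179 0.023] max [0.448 0.214 0.047] rect [array([435.779, 196.052]), array([16.51 , 41.855]), np.float64(19.775)]
scenepump 117 min [0.468 0.137 0.188] max [0.483 0.174 0.205] rect [array([476.166, 155.565]), array([16.657, 36.845]), np.float64(2.712)]
yaw 92.7 zmax 0.2052
scenebody 254 min [0.425 0.11  0.091] max [0.501 0.173 0.146] rect [array([459.984, 141.48 ]), array([64.037, 95.401]), np.float64(89.057)]
scenefoot 206 min [0.438 0.133 0.02 ] max [0.501 0.174 0.049] rect [array([464.529, 137.838]), array([63.491, 72.78 ]), np.float64(72.862)]
t 8.55 tcp [0.4755 0.1401 0.0284] rot [179.99  35.05 -92.51] F [-0.1  0.3 -0.1]
turn [ 0.0001  0.0008 -0.0001] 0.0 deg  shift mm [-16.4  -0.9  11.4]
```

```bash
python3 -m handwheel '[[0,0,0,-3.3,-0.2,2.3,0.5],[0,0,0,-6.6,-0.4,4.6,0.5],[0,0,0,-9.8,-0.5,6.8,0.5],[0,0,0,-13.1,-0.7,9.1,0.5],[0,0,0,-16.4,-0.9,11.4,0.5],[0,0,0,-17.2,-0.9,12,0.5]]'; python3 -m handwheel '[[0,0,0,-0.8,0,0.57,0.5],[0,0,0,-1.6,0,1.15,0.5],[0,0,0,-2.5,0,1.7,0.5]]'; python3 plan.py .4772 .166 .0285 87.5 35
```

```text
clock: 9.3
tcp_pos: [0.4773, 0.1604, 0.0284]
eef_rot: [180.0, 35.0, -92.5]
contact_force: [-0.1, -2.9, 1.2]
finger_gap: 0.0426
gripper_force: 1.4
clock: 9.68
tcp_pos: [0.4775, 0.1631, 0.0284]
eef_rot: [180.0, 35.0, -92.5]
contact_force: [-0.3, -2.2, -0.2]
finger_gap: 0.0429
gripper_force: 1.2
t 9.675 tcp [0.4775 0.1631 0.0284] rot [179.99  35.   -92.53] F [-0.3 -2.2 -0.2]
turn [-0.0001  0.     -0.0004] 0.0 deg  shift mm [-2.4  0.4  1.6]
```

```bash
python3 -m handwheel '[[0,0,0,-0.8,0,0.57,0.5],[0,0,0,-1.6,0,1.15,0.5],[0,0,0,-1.6,0,1.15,0.5]]';  python3 -m handwheel '[[0,0,0,-0.8,0,0.57,0.5],[0,0,0,-1.6,0,1.15,0.5],[0,0,0,-1.6,0,1.15,0.5]]'
```

```text
clock: 10.05
tcp_pos: [0.4775, 0.1652, 0.0284]
eef_rot: [180.0, 35.0, -92.5]
contact_force: [0.8, -2.5, -0.3]
finger_gap: 0.0424
gripper_force: 0.9
clock: 10.42
tcp_pos: [0.4777, 0.1656, 0.0284]
eef_rot: [-180.0, 34.9, -92.4]
contact_force: [-1.9, -9.3, 4.5]
finger_gap: 0.0427
gripper_force: 4.5
```

```bash
python3 -m handwheel '[[0,0,0,-0.8,0,0.57,0.5],[0,0,0,-0.8,0,0.57,0.5],[0,0,0,-0.8,0,0.57,0.5]]'; python3 look.py; python3 plan.py .475 .06 .0285 87.5 35
```

```text
clock: 10.8
tcp_pos: [0.4776, 0.1657, 0.0283]
eef_rot: [-179.9, 34.8, -92.4]
contact_force: [-2.5, -11.7, 6.0]
finger_gap: 0.0428
gripper_force: 6.4
10.8 [0.4776 0.1657 0.0283] [ -2.5 -11.7   6. ]
toppump 224 min [0.472 0.18  0.195] max [0.492 0.224 0.205] rect [array([483.524, 202.338]), array([22.288, 45.815]), np.float64(2.811)]
yaw 89.2 zmax 0.2052
topbody 193 min [0.451 0.19  0.099] max [0.511 0.224 0.146] rect [array([481.901, 206.442]), array([36.935, 63.501]), np.float64(78.963)]
topfoot 50 min [0.411 0.217 0.023] max [0.455 0.234 0.049] rect [array([432.961, 225.105]), array([17.363, 44.811]), np.float64(86.984)]
scenepump 88 min [0.471 0.163 0.187] max [0.487 0.192 0.204] rect [array([479.537, 177.368]), array([18.56 , 29.861]), np.float64(7.232)]
yaw 89.8 zmax 0.2043
scenebody 169 min [0.417 0.137 0.091] max [0.504 0.193 0.145] rect [array([461.309, 166.154]), array([98.872, 59.881]), np.float64(2.403)]
scenefoot 167 min [0.441 0.158 0.021] max [0.503 0.19  0.049] rect [array([465.828, 170.614]), array([85.933, 42.465]), np.float64(5.88)]
t 10.9 tcp [0.4776 0.1657 0.0283] rot [-179.95   34.8   -92.42] F [ -1.7 -12.9   5.3]
turn [-0.0002 -0.0035  0.0011] 0.2 deg  shift mm [ 86.7  -1.9 -60.5]
```

```bash
python3 -m handwheel '[[0,0,0,5,0,-3.5,0.5],[0,0,0,25,-0.5,-17.4,0.5],[0,0,0,60,-1.3,-42,0.5],[0,0,0,86.7,-1.9,-60.5,0.5],[0,0,0,86.7,-1.9,-60.5,0.5]]'; python3 plan.py .475 .03 .32 87.5 0
```

```text
clock: 11.52
tcp_pos: [0.4753, 0.0611, 0.0281]
eef_rot: [180.0, 35.0, -92.7]
contact_force: [-0.6, 0.4, 0.9]
finger_gap: 0.0428
gripper_force: 0.0
t 11.525 tcp [0.4753 0.0611 0.0281] rot [179.98  35.03 -92.68] F [-0.6  0.4  0.9]
turn [-6.000e-04  6.115e-01 -3.000e-03] 35.0 deg  shift mm [-142.2   -1.  -256.8]
```

```bash
python3 -m handwheel '[[0,0,0,-142,-1,-257,0],[0,0.1,0,-142,-1,-257,0],[0,0.2,0,-142,-1,-257,0],[0,0.35,0,-142,-1,-257,0],[0,0.5,0,-142,-1,-257,0],[0,0.6115,-0.003,-142,-1,-257,0],[0,0.6115,-0.003,-142,-1,-257,0],[0,0.6115,-0.003,-142,-1,-257,0]]'; python3 - <<'E'
from h import *
s=ctrl.state();p,d=optics.read_camera("wrist");cv2.imwrite("pics/w4.png",p);X=cloud("wrist",p,d,s);q=X.reshape(-1,3)
b=q[(q[:,2]>.185)&(q[:,2]<.215)&(abs(q[:,0]-.478)<.04)&(q[:,1]>.14)&(q[:,1]<.235)];rep(b,"pump")
for y in np.arange(.155,.235,.006):
    c=b[(b[:,1]>=y)&(b[:,1]<y+.006)]
    if len(c)>5: print(y.round(3),len(c),np.percentile(c[:,0],[4,96]).round(4),c[:,2].max().round(4))
p,d=optics.read_camera("top");X=cloud("top",p,d).reshape(-1,3)
b=X[(X[:,2]>.185)&(X[:,2]<.215)&(abs(X[:,0]-.478)<.04)&(X[:,1]>.14)&(X[:,1]<.235)];rep(b,"top pump")
E
python3 plan.py .479 .206 .25 87.5 0
```

```text
clock: 12.52
tcp_pos: [0.4742, 0.0319, 0.3195]
eef_rot: [180.0, 0.1, -92.3]
contact_force: [-0.4, 0.6, 0.4]
finger_gap: 0.0003
gripper_force: 0.0
pump 419 min [0.474 0.16  0.188] max [0.484 0.178 0.2  ] rect [array([478.535, 169.592]), array([20.674, 11.368]), np.float64(86.818)]
0.155 23 [0.4771 0.4817] 0.1917
0.161 136 [0.4749 0.4833] 0.1954
0.167 131 [0.4739 0.4836] 0.1995
0.173 124 [0.474  0.4845] 0.2007
top pump 0
t 12.625 tcp [0.4744 0.031  0.3198] rot [ 1.80e+02  4.00e-02 -9.24e+01] F [ 0.1 -0.1 -0.1]
turn [0.     0.0007 0.0018] 0.1 deg  shift mm [-175.     2.7   69.9]
```

View pics/w4.png

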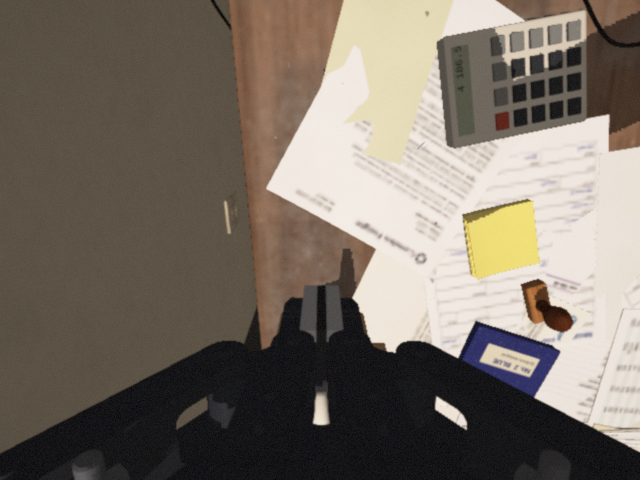

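The wrist view shows the nozzle through the finger slot at (321,408), with the desk things undisturbed. Its tip measures y≈0.160, which puts the pump centre at about (0.480, 0.2075). Moving above it.

```bash
python3 -m handwheel '[[0,0,0.002,-60,1,0,0],[0,0,0.002,-120,2,0,0],[0,0,0.002,-176.5,1.7,20,0],[0,0,0.002,-176.5,1.7,70,0],[0,0,0.002,-176.5,1.7,70,0],[0,0,0.002,-176.5,1.7,70,0]]'; python3 look.py; python3 plan.py .480 .2075 .23 87.5 0
```

```text
clock: 13.38
tcp_pos: [0.4815, 0.207, 0.2524]
eef_rot: [-179.8, 0.0, -92.5]
contact_force: [0.1, 0.2, 0.9]
finger_gap: 0.0001
gripper_force: 0.0
13.375 [0.4815 0.207  0.2524] [0.1 0.2 0.9]
toppump 124 min [0.472 0.178 0.195] max [0.49  0.207 0.204] rect [array([481.604, 197.452]), array([17.609, 39.901]), np.float64(6.179)]
yaw 96.6 zmax 0.2043
topbody 391 min [0.421 0.184 0.092] max [0.51  0.269 0.146] rect [array([458.176, 225.036]), array([ 56.605, 122.787]), np.float64(46.038)]
topfoot 169 min [0.413 0.182 0.021] max [0.504 0.27  0.049] rect [array([447.716, 218.306]), array([ 64.58 , 124.357]), np.float64(38.996)]
scenepump 180 min [0.469 0.179 0.19 ] max [0.488 0.225 0.206] rect [array([477.317, 202.079]), array([48.743, 23.261]), np.float64(85.117)]
yaw 89.9 zmax 0.2057
scenebody 507 min [0.448 0.185 0.092] max [0.506 0.264 0.145] rect [array([478.382, 227.12 ]), array([63.202, 87.199]), np.float64(0.559)]
scenefoot 242 min [0.426 0.184 0.021] max [0.507 0.262 0.05 ] rect [array([468.688, 226.828]), array([84.161, 80.532]), np.float64(80.376)]
t 13.475 tcp [0.4816 0.2074 0.253 ] rot [-1.7971e+02  1.4000e-01 -9.2540e+01] F [-0.7 -0.5  0.6]
turn [-0.005   0.0024 -0.0007] 0.3 deg  shift mm [ 0.   1.7 22.9]
```

```bash
python3 -m handwheel '[[-0.005,0,0,0,1.7,12,0],[-0.005,0,0,0,1.7,22,0],[-0.005,0,0,0,1.7,25,0],[-0.005,0,0,0,1.7,27,0],[-0.005,0,0,0,1.7,29,0],[-0.005,0,0,0,1.7,31,0],[-0.005,0,0,0,1.7,31,0]]'; python3 plan.py .480 .2075 .214 87.5 0
```

```text
clock: 14.35
tcp_pos: [0.4786, 0.2075, 0.2193]
eef_rot: [179.8, -0.0, -92.5]
contact_force: [-2.3, -1.2, 4.3]
finger_gap: 0.0002
gripper_force: 2.0
t 14.35 tcp [0.4786 0.2075 0.2193] rot [ 1.7978e+02 -4.0000e-02 -9.2460e+01] F [-2.3 -1.2  4.3]
turn [ 0.0039 -0.0007  0.0007] 0.2 deg  shift mm [-0.1 -1.5  5.3]
```

Contact, with the spring building up. Continuing to the hard stop.

```bash
python3 -m handwheel '[[0,0,0,0,0,2,0],[0,0,0,0,0,4,0],[0,0,0,0,0,6,0],[0,0,0,0,0,6,0]]'; python3 -m handwheel '[[0,0,0,0,0,1,0],[0,0,0,0,0,1,0]]'
```

```text
clock: 14.85
tcp_pos: [0.4787, 0.2075, 0.2138]
eef_rot: [179.8, -0.0, -92.5]
contact_force: [-2.2, -1.6, 6.4]
finger_gap: -0.0
gripper_force: 3.4
clock: 15.1
tcp_pos: [0.479, 0.2075, 0.2134]
eef_rot: [179.9, -0.0, -92.4]
contact_force: [-2.8, -2.5, 9.5]
finger_gap: 0.0003
gripper_force: 4.5
```

```bash
python3 -m handwheel '[[0,0,0,0,0,1,0],[0,0,0,0,0,1,0]]'; python3 -m handwheel '[[0,0,0,0,0,1,0],[0,0,0,0,0,1,0]]'
```

```text
clock: 15.35
tcp_pos: [0.4793, 0.2075, 0.2133]
eef_rot: [180.0, 0.0, -92.4]
contact_force: [-3.2, -1.9, 11.9]
finger_gap: 0.0002
gripper_force: 6.5
clock: 15.6
tcp_pos: [0.4797, 0.2076, 0.2133]
eef_rot: [-180.0, 0.0, -92.4]
contact_force: [-5.1, -3.9, 16.5]
finger_gap: 0.0002
gripper_force: 8.4
```

```bash
python3 -m handwheel '[[0,0,0,0,0,1,0],[0,0,0,0,0,1,0]]'; python3 -m handwheel '[[0,0,0,0,0,-6,0],[0,0,0,0,0,-10,0],[0,0,0,0,0,-15,0],[0,0,0,0,0,-25,0],[0,0,0,0,0,-50,0],[0,0,0,0,0,-90,0],[0,0,0,100,0,-90,0],[0,0,0,140,0,-90,0],[0,0,0,140,0,-90,0],[0,0,0,140,0,-90,0],[0,0,0,140,0,-90,0]]'; python3 - <<'E'
from h import *
for n in("top","scene"):
    p,d=optics.read_camera(n);cv2.imwrite(f"pics/{n}_f.png",p);X=cloud(n,p,d).reshape(-1,3)
    b=X[(X[:,2]>.18)&(X[:,2]<.215)&(abs(X[:,0]-.478)<.03)&(X[:,1]>.15)&(X[:,1]<.235)];rep(b,n)
p=cv2.imread("pics/scene_f.png")[170:320,120:320];t=cv2.imread("pics/top_f.png")[150:300,120:320]
cv2.imwrite("pics/f.png",cv2.resize(np.hstack([p,t]),None,fx=2,fy=2))
E
```

```text
clock: 15.85
tcp_pos: [0.4801, 0.2075, 0.2132]
eef_rot: [-179.9, 0.1, -92.4]
contact_force: [-5.7, -3.0, 21.1]
finger_gap: -0.0001
gripper_force: 10.4
clock: 17.23
tcp_pos: [0.473, 0.0687, 0.2989]
eef_rot: [179.7, -0.0, -92.4]
contact_force: [-0.2, 0.9, 0.1]
finger_gap: 0.0003
gripper_force: 0.0
top 0
scene 90 min [0.47  0.162 0.184] max [0.481 0.209 0.198] rect [array([476.851, 186.673]), array([15.536, 48.828]), np.float64(11.645)]
```

View pics/f.png

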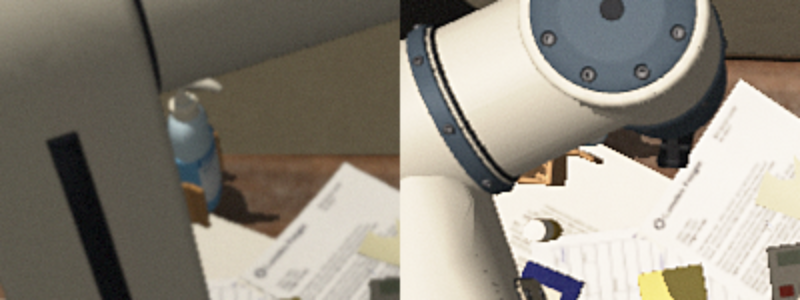

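The scene crop shows the bottle upright in the bay at (195,150), partly hidden by the arm, which also hides it in the top crop. I'll move aside and check the pump height and the fit.

```bash
python3 -m handwheel '[[0,0,0,200,0,-20,0],[0,0,0,200,0,-20,0],[0,0,0,200,0,-20,0],[0,0,0,200,0,-20,0],[0,0,0,200,0,-20,0],[0,0,0,200,0,-20,0]]'; python3 - <<'E'
from h import *
ps=[]
for n in("top","scene"):
    p,d=optics.read_camera(n);ps.append(p);X=cloud(n,p,d);Q=X.reshape(-1,3)
    f=lambda a,b:Q[(Q[:,2]>a)&(Q[:,2]<b)&(abs(Q[:,0]-.478)<.034)&(Q[:,1]>.15)&(Q[:,1]<.232)]
    rep(f(.18,.215),n);rep(f(.09,.147),n+"body");b=f(.18,.215);k=b[b[:,1]>.195] if len(b) else b
    if len(k): print("head z",np.percentile(k[:,2],[50,90,98]).round(4),len(k))
    X0=cloud(n,*[np.load(n+"0.npz")[a] for a in"pd"]);print("glue",[np.nanmedian(Y[(Y[...,2]>.085)&(Y[...,2]<.1)&(abs(Y[...,0]-.35)<.03)&(abs(Y[...,1]-.242)<.03)],0) for Y in(X0,X)])
cv2.imwrite("pics/f2.png",cv2.resize(np.hstack([ps[1][170:320,120:320],ps[0][150:300,120:320]]),None,fx=2,fy=2))
E
```

```text
clock: 18.08
tcp_pos: [0.4646, -0.1307, 0.319]
eef_rot: [179.7, -0.0, -92.4]
contact_force: [0.6, 0.6, -1.0]
finger_gap: 0.0
gripper_force: 0.0
top 179 min [0.472 0.19  0.194] max [0.492 0.223 0.203] rect [array([482.316, 206.781]), array([20.502, 34.76 ]), np.float64(3.059)]
topbody 148 min [0.45  0.197 0.092] max [0.508 0.224 0.146] rect [array([478.844, 213.572]), array([60.786, 28.327]), np.float64(10.603)]
head z [0.1996 0.2021 0.2033] 153
glue [array([0.34776497, 0.2496947 , 0.08773755]), array([0.34995195, 0.24860145, 0.08749026])]
scene 56 min [0.47  0.163 0.185] max [0.485 0.182 0.199] rect [array([476.692, 172.915]), array([20.775, 14.616]), np.float64(80.676)]
scenebody 15 min [0.476 0.183 0.091] max [0.509 0.19  0.115] rect [array([491.63 , 186.314]), array([36.689,  2.932]), np.float64(9.887)]
glue [array([nan, nan, nan]), array([nan, nan, nan])]
  return np.nanmean(a, axis, out=out, keepdims=keepdims)
```

View pics/f2.png

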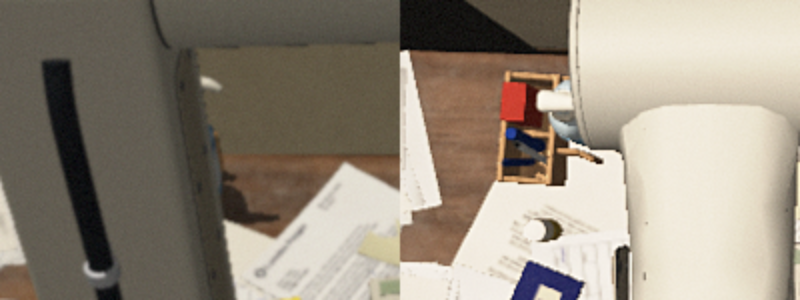

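The top crop shows the white pump head at (552,101) against the back of the bay. It is back up at 0.203 m, and the glue stick hasn't moved. Handing in.

```bash
python3 -c "
from plant import ctrl
print(ctrl.job_done())"
```

```text
the job is handed in; nothing more can be done
None
```

I pushed the sanitiser upright into its bay until it stood against the back wall, nozzle facing out, then pressed the pump to its stop and let it come back up; the job was handed in at about 18 s, with no verdict shown, and I did not re-measure the mug or stapler afterwards.

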